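# Tip the carton down onto the green outline

### The job

The brown carton stands on the dark sorting mat between a green and an orange tape outline. With gentle pushes, never gripping or lifting it, slide it, still standing, up to the green outline by pushing low down, then push near the top so that it tips over towards the green side and lands flat on its broad face with no part past the tape's outer edge. It has to land there, not be shoved in once it is down; leave the other things on the table where they are.

Things in the scene. Friction and masses are not known exactly. Their poses are not given: they have to be found in the camera images.
- carton: Brown cardboard carton, white label on both broad faces: 60 mm thick (x), 100 wide (y), 130 tall (z), 0.2 to 0.45 kg; origin: centre of its underside. Starts standing near the mat's middle, its x within 0.1 rad of the mat's x: broad faces to the two outlines. Pushed below 35 mm from its foot it slides upright; pushed near the top it tips about its leading bottom edge (friction 0.45 to 0.75).
- carton_centre (a point): centre of the carton, 65 mm above its underside; 68 mm above the table while it stands, 33 mm when it lies on a broad face on the mat.
- carton_foot_l (a point): middle of the carton's thickness, at the bottom corner on its own +y side: (0, 50, 0) mm in the carton's frame
- carton_foot_r (a point): middle of the carton's thickness, at the bottom corner on its own -y side: (0, -50, 0) mm in the carton's frame
- carton_top_l (a point): middle of the carton's thickness, at the top corner on its own +y side: (0, 50, 130) mm in the carton's frame
- carton_top_r (a point): middle of the carton's thickness, at the top corner on its own -y side: (0, -50, 130) mm in the carton's frame
- mat: dark flat sorting mat fixed to the table, 550 mm long (its x), 180 mm wide (its y), 3 mm thick; origin at the centre of its underside. Its x axis lies roughly along world y (within 0.25 rad).
- zone_green: Green tape rectangle flat on the mat, 188 mm (its x) by 148 mm (its y) over the outer edges, tape 12 mm wide; origin: its centre. Axes parallel to the mat's; centre 165 mm from the mat's middle along the mat's x, on the +x or -x side (varies). The standing carton's foot must come just inside its nearer edge before tipping: it lands reaching 130 mm on from its leading bottom edge.
- zone_orange: the like rectangle in orange tape, at the other end of the mat; not to be used.
- game_box: standing yellow and red game box, 35 x 85 x 110 mm tall, on the table beyond the mat; leave it. Origin: centre of its underside.
- cork_jar: jar of corks with a metal lid, 72 mm across, 101 mm tall, on the table beyond the mat; leave it. Origin: centre of its underside.
- tape_roll: roll of green tape lying flat, 84 mm across, 24 mm high, on the robot's side of the mat; leave it. Origin: centre of its underside.
- tube: cardboard tube standing on end, 40 mm across, 95 mm tall, beyond the mat; leave it. Origin: centre of its underside.
- spool: wooden spool, 44 mm across, 45 mm high, on the robot's side of the mat; leave it. Origin: centre of its underside.
- marker_block: wood and felt board eraser, 90 x 30 x 34 mm high, at the left of the table; leave it. Origin: centre of its underside.
There are look-alikes about, which are no part of the job. Of the things like the carton, leave any that is purple; of the rest the larger one is meant.

How it is judged:
By the outcome, as a careful person would: the job done as asked, in the order asked, and still so for the second after the job is handed in, with the robot touching nothing.
It also fails if it takes over 54 s, if anything falls off the work surface, if the arm or the gripper's body presses on something with over 40 N, if the wrist force passes 120 N, or if a joint passes its speed limit or range.

### The arm

A 7-joint arm with a two-finger parallel gripper is mounted at the origin on the work surface. World frame = base frame: x ahead of the robot, y to its left, z up, the work surface at z = 0. Lengths are in m, angles in degrees, forces in N, time in s.
With the tool pointing down it reaches from about 0.425 to 0.875 m from the base axis. Payload 4.7 kg.
Tool frame: the origin (TCP) lies midway between the tips of the shut fingers; the grasp point (between the pads) lies 19 mm behind it; z points along the fingers, y is the direction in which the jaws open and shut (so a half turn about z gives the same grasp; the last joint's range is limited). The gripper opens to 87 mm and grips with 3 to 60 N. Pads are 19 mm wide; open, the fingers measure 117 mm over their backs; the gripper's body (75 mm by 190 mm) begins 51 mm behind the grasp point.
Start: joints at [69.162, 18.392, -4.016, 83.108, 1.295, 78.541, -3.26], TCP at [0.24, -0.604, 0.223] pointing down, gripper open.
Joint ranges: [-163.93, 163.93], [-17.29, 119.83], [-79.2, 71.16], [3.27, 140.29], [-89.18, 269.18], [5.43, 117.66], [-154.24, 154.24]. Speed limits (degrees/s): [147.25, 147.25, 180, 180, 180, 180, 180].

### API

Orientations are given as [roll, pitch, yaw] about the fixed x, y, z axes, in that order (R = Rz(yaw) Ry(pitch) Rx(roll)).
In Python, from cell import env gives the robot as it stands. The module is installed in compiled form; this text tells all that it offers.
- The arm moves only by the tool servo_tool, never from a script. Its argument "plan" is a list of rows, each a list of 3 entries, a list of its own where there are three numbers: the opening, from 0 (shut) to 1 (fully open), then the shift along the tool's x, y, z in cm, then the turn, a rotation vector about the tool's x, y, z in degrees. A call has 1 to 20 rows; each row shifts and turns the pose as measured when the row begins, along the tool's axes as they then stand; what a row does not reach is not made up. A row lasts 1/12 s, in which the tool goes at most 41.7 mm and 7.16 degrees, less where a joint would pass 70% of its speed; a pose out of reach is approached as far as the arm can. A call is refused whole if a number of a shift passes 4.17 or a number of a turn 7.16, either way. A call with a gripper value outside its range is refused whole. The fingers move at their own pace and stop on an object; "force" is the grip in N (left out, the last holds). Time passes only in rows, so rows that do not move let the fingers close. It gives the time, the measured TCP pose, the force and the opening at its end, in the units of the state.
- env.get_obs(): the state, without advancing time (a new reading comes with each control period).
- env.read_camera(name): name is "scene" or "top"; returns a dict with "image" (420x560x3 uint8, blue, green, red), "fx", "fy", "cx", "cy" (pixels), "k1" (the pictures are not rectified: a ray, as slopes to the right and down, at radius r is drawn at 1 + k1 r^2 times it, then the intrinsics apply), "rvec" (rotation vector, rad) and "tvec" (3), from world to camera coordinates, as OpenCV has them. Camera axes: x right, y down, z forward; pixel columns grow to the right and rows downward; lengths in m; the calibration is good to about 2 mm. A picture is of the moment at which its call begins. There is no depth.
- env.sign_off(): hands the job in, once; it reports no verdict.
The state is a dict: "time_s": time; "qpos": joint angles; "joint_velocities": joint speeds; "effort": joint torques, N m; "tool_pos": TCP position; "tool_rot": TCP orientation; "force": force on the tool from outside, world axes, zero at the start; "wrist_torque": the same for the moment, N m; "grip_width": finger opening in m.
Only numpy, scipy, OpenCV 4.12 (cv2) and the standard library are available. Lean on these libraries where they do the work, as an engineer would, in place of code of your own. Each camera call takes 0.05 s, during which the arm holds its last target. There are 200 camera calls.

## Working session

There is one attempt and no reset: what is moved stays moved. The work goes in short steps, Python scripts to look and compute and a tool call to move; the robot and the scene stay as the last step left them, time stands still between calls to the robot, and variables do not carry over. Pictures are saved under pics/ and viewed, about 8 in all and at most 12, crops included, and the job is handed in when it is done.

Besides the shell and the picture viewer there is one more tool, called after "Call:" as a command line: name --argument value ..., lists and objects as JSON in quotes. servo_tool: Moves the arm, as the interface text tells. Its arguments: {"type":"object","properties":{"plan":{"type":"array"},"force":{"type":"number"}},"required":["plan"]}

```bash
mkdir -p pics; cat > h.py <<'E'
import numpy as np, cv2
from cell import env
def cam(n):
    c=env.read_camera(n); c['R']=cv2.Rodrigues(np.array(c['rvec'],float))[0]; c['t']=np.array(c['tvec'],float).ravel(); return c
def proj(c,P):
    P=np.atleast_2d(P)@c['R'].T+c['t']; s=P[:,:2]/P[:,2:]; s=s*(1+c['k1']*(s**2).sum(1,keepdims=True))
    return s*[c['fx'],c['fy']]+[c['cx'],c['cy']]
def unproj(c,uv,z):
    uv=np.atleast_2d(uv).astype(float); d=(uv-[c['cx'],c['cy']])/[c['fx'],c['fy']]; s=d.copy()
    for _ in range(20): s=d/(1+c['k1']*(s**2).sum(1,keepdims=True))
    r=np.c_[s,np.ones(len(s))]@c['R']; o=-c['R'].T@c['t']
    return o+r*((z-o[2])/r[:,2])[:,None]
E
python3 - <<'E'
from h import *
for n in('scene','top'):
    c=cam(n); cv2.imwrite(f'pics/{n}0.png',c['image']); print(n,-c['R'].T@c['t'],c['fx'],c['k1'])
o=env.get_obs(); print(o['time_s'],o['tool_pos'],o['tool_rot'],o['grip_width'])
E
```

```text
scene [ 1.04044673 -0.20237768  1.0390899 ] 474.16172999203604 0.014591926808239406
top [0.48049384 0.102674   1.50848638] 517.8408191710123 -0.11723240043389022
0.1 [ 0.23956988 -0.60371032  0.22158065] [-1.79901728e+02  3.83807791e-03  2.16478424e+01] 0.08707107963994098
```

View pics/scene0.png

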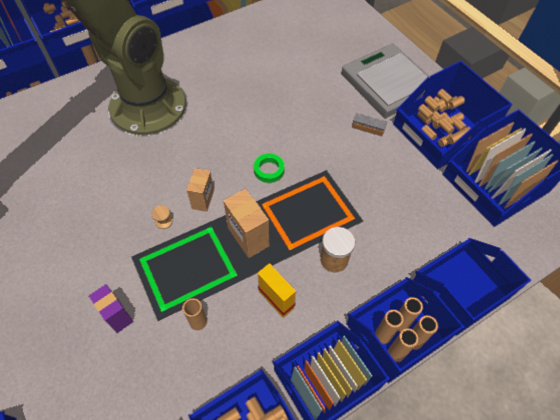

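View pics/top0.png

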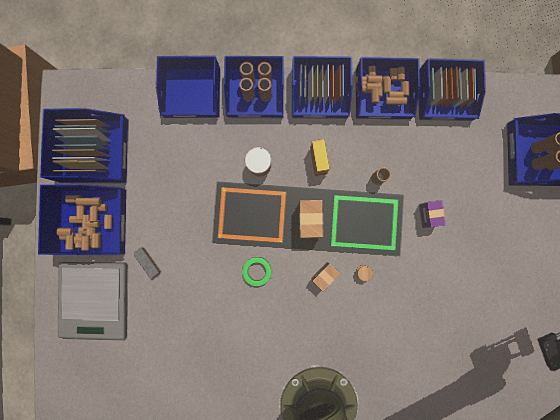

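The top view shows three carton-like things: the large brown carton on the mat (311,219), a smaller brown box on the robot's side (325,277) and a purple one (433,214). The one meant is the large brown one on the mat. The green outline is at (365,222), on the -y side, and the orange one at (252,215).

```bash
cat >> h.py <<'E'
from scipy.optimize import minimize
def zone(c,lo=(50,120,80),hi=(75,255,255)):
    m=cv2.inRange(cv2.cvtColor(c['image'],cv2.COLOR_BGR2HSV),lo,hi)
    cs=cv2.findContours(m,cv2.RETR_EXTERNAL,cv2.CHAIN_APPROX_NONE)[0]
    k=max(cs,key=lambda k:cv2.minAreaRect(k)[1][0]*cv2.minAreaRect(k)[1][1])
    P=unproj(c,k[:,0,:],0.003)[:,:2]
    return cv2.minAreaRect((P*1000).astype(np.float32))
def corners(x,y,yaw):  # standing carton
    a=np.array([[i,j,k] for i in(-.03,.03) for j in(-.05,.05) for k in(0,.13)])
    C,S=np.cos(yaw),np.sin(yaw); return a@np.array([[C,S,0],[-S,C,0],[0,0,1]])+[x,y,.003]
def brown(c,seed):
    h=cv2.cvtColor(c['image'],cv2.COLOR_BGR2HSV)
    m=cv2.inRange(h,(3,50,40),(22,190,255)); m=cv2.morphologyEx(m,cv2.MORPH_CLOSE,np.ones((7,7),np.uint8))
    n,l,st,ce=cv2.connectedComponentsWithStats(m); 
    i=1+np.argmin([np.hypot(*(ce[i]-seed))+(1e3 if st[i,4]<300 else 0) for i in range(1,n)])
    return (l==i).astype(np.uint8)
def fit(cs,ms,p0):
    def f(p):
        e=0
        for c,m in zip(cs,ms):
            q=np.zeros(m.shape,np.uint8); h=cv2.convexHull(proj(c,corners(p[0],p[1],p[2])).astype(np.float32))
            cv2.fillConvexPoly(q,np.round(h*16).astype(np.int32),1,shift=4); e+=(q!=m).sum()/m.sum()
        return e
    r=minimize(f,p0,method='Nelder-Mead',options=dict(initial_simplex=np.array(p0)+np.array([[0,0,0],[.02,0,0],[0,.02,0],[0,0,.15]])))
    return r.x,r.fun
E
python3 - <<'E'
from h import *
s,t=cam('scene'),cam('top')
for c in(s,t): print('green',zone(c),'orange',zone(c,(4,195,100),(16,255,255)))
p0=list(unproj(t,[311,219],.13)[0,:2])+[np.pi/2]
ms=[brown(s,(247,222)),brown(t,(311,219))]
print([m.sum() for m in ms],p0)
for a,b in(([s,t],ms),([t],ms[1:]),([s],ms[:1])): print(fit(a,b,p0))
p=fit([s,t],ms,p0)[0]
o=[]
for c,m in zip((s,t),ms):
    im=c['image'].copy(); h=cv2.convexHull(proj(c,corners(*p)).astype(np.float32)).astype(int)
    im=cv2.resize(im,None,fx=3,fy=3,interpolation=cv2.INTER_CUBIC); cv2.polylines(im,[h*3+1],1,(255,0,0),1)
    u=proj(c,[[p[0],p[1],.07]])[0].astype(int)*3; o.append(im[u[1]-190:u[1]+190,u[0]-190:u[0]+190])
cv2.imwrite('pics/crop.png',np.hstack(o))
for n,uv in(('small',(325,280)),('roll',(257,272)),('spool',(364,274)),('tube',(383,176)),('game',(320,157)),('purple',(433,214))): print(n,unproj(t,uv,.05)[0].round(3))
E
```

```text
green ((532.1337890625, -132.6490478515625), (190.6436004638672, 151.1253204345703), 86.23188781738281) orange ((554.2901000976562, 196.279296875), (187.87152099609375, 147.9332275390625), 86.21212768554688)Traceback (most recent call last):
  File "<stdin>", line 3, in <module>
  File "h.py", line 17, in zone
    k=max(cs,key=lambda k:cv2.minAreaRect(k)[1][0]*cv2.minAreaRect(k)[1][1])
ValueError: max() iterable argument is empty
```

```bash
sed -i 's/    cs=cv2.findC/    if not m.any(): return None\n    cs=cv2.findC/' h.py
cat > a.py <<'E'
from h import *
s,t=cam('scene'),cam('top')
for c in(s,t): print('green',zone(c),'orange',zone(c,(4,170,100),(16,255,255)))
print(cv2.cvtColor(t['image'],cv2.COLOR_BGR2HSV)[190,245:255].tolist()[:3])
p0=list(unproj(t,[311,219],.13)[0,:2])+[np.pi/2]
ms=[brown(s,(247,222)),brown(t,(311,219))]
print([m.sum() for m in ms],p0)
for a,b in(([s,t],ms),([t],ms[1:]),([s],ms[:1])): print(fit(a,b,p0))
p=fit([s,t],ms,p0)[0]
o=[]
for c,m in zip((s,t),ms):
    im=c['image'].copy(); h=cv2.convexHull(proj(c,corners(*p)).astype(np.float32)).astype(int)
    im=cv2.resize(im,None,fx=3,fy=3,interpolation=cv2.INTER_CUBIC); cv2.polylines(im,[h*3+1],1,(255,0,0),1)
    u=proj(c,[[p[0],p[1],.07]])[0].astype(int)*3; o.append(im[u[1]-190:u[1]+190,u[0]-190:u[0]+190])
cv2.imwrite('pics/crop.png',np.hstack(o))
for n,uv in(('small',(325,280)),('roll',(257,272)),('spool',(364,274)),('tube',(383,176)),('game',(320,157)),('purple',(433,214)),('jar',(258,160))): print(n,unproj(t,uv,.05)[0].round(3))
E
python3 a.py
```

```text
green ((532.1717529296875, -132.65155029296875), (190.6436004638672, 151.2012939453125), 86.23188781738281) orange ((554.3839111328125, 196.5904998779297), (189.89208984375, 150.0934600830078), 86.2171401977539)
green ((528.3646850585938, -132.66224670410156), (187.27273559570312, 147.06448364257812), 86.31686401367188) orange ((473.0858459472656, 123.54399108886719), (2.9033687114715576, 0.0), 90.30352783203125)
[[13, 159, 217], [13, 160, 217], [13, 161, 219]]
[np.uint64(3654), np.uint64(1100)] [np.float64(0.532726835743454), np.float64(0.030200447493071145), 1.5707963267948966]
(array([0.53354699, 0.03093799, 1.59276005]), np.float64(0.5852057521023039))
(array([0.53272684, 0.03020045, 1.57079633]), np.float64(0.13727272727272727))
(array([0.53865506, 0.03210506, 1.61311297]), np.float64(0.41762452107279696))
small [ 0.364 -0.014  0.05 ]
roll [0.386 0.177 0.05 ]
spool [ 0.381 -0.124  0.05 ]
tube [ 0.659 -0.179  0.05 ]
game [0.712 0.001 0.05 ]
purple [ 0.552 -0.323  0.05 ]
jar [0.702 0.177 0.05 ]
```

View pics/crop.png

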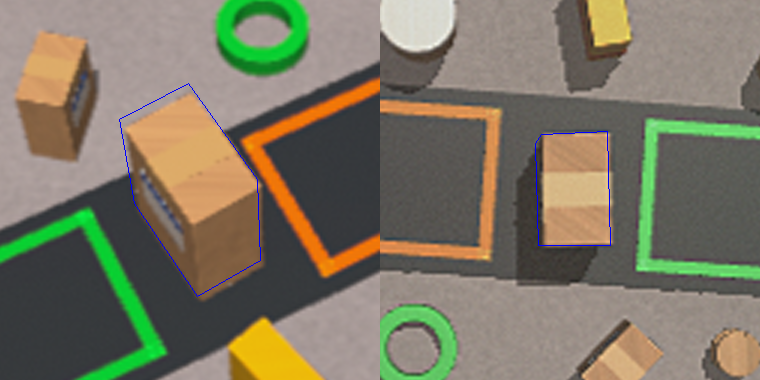

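```bash
cat > b.py <<'E'
from h import *
import sys
def gc(c,p):
    h=cv2.convexHull(proj(c,corners(*p)).astype(np.float32)).astype(np.int32)
    q=np.zeros(c['image'].shape[:2],np.uint8); cv2.fillConvexPoly(q,h,1)
    m=np.full(q.shape,cv2.GC_BGD,np.uint8)
    m[cv2.dilate(q,np.ones((15,15)))>0]=cv2.GC_PR_BGD; m[q>0]=cv2.GC_PR_FGD; m[cv2.erode(q,np.ones((13,13)))>0]=cv2.GC_FGD
    hs=cv2.cvtColor(c['image'],cv2.COLOR_BGR2HSV); m[(hs[...,1]>185)&(m!=1)]=cv2.GC_BGD
    cv2.grabCut(c['image'],m,None,np.zeros((1,65)),np.zeros((1,65)),6,cv2.GC_INIT_WITH_MASK)
    r=((m==1)|(m==3)).astype(np.uint8)
    k=max(cv2.findContours(r,cv2.RETR_EXTERNAL,cv2.CHAIN_APPROX_NONE)[0],key=cv2.contourArea); r[:]=0; cv2.drawContours(r,[cv2.convexHull(k)],-1,1,-1); return r
def locate(p,out=None):
    cs=[cam('scene'),cam('top')]
    for _ in range(2):
        ms=[gc(c,p) for c in cs]; p,e=fit(cs,ms,p)
    print('carton mm,deg',(p[:2]*1000).round(1),np.degrees(p[2]).round(1),'err',e.round(3))
    for c,m,n in zip(cs,ms,'st'): print(n,fit([c],[m],p))
    if out:
        o=[]
        for c,m in zip(cs,ms):
            im=cv2.resize(c['image'],None,fx=3,fy=3,interpolation=cv2.INTER_CUBIC); cv2.polylines(im,[cv2.convexHull(proj(c,corners(*p)).astype(np.float32)).astype(int)*3+1],1,(255,0,0),1)
            u=proj(c,[[p[0],p[1],.07]])[0].astype(int)*3; o.append(im[u[1]-190:u[1]+190,u[0]-190:u[0]+190])
        cv2.imwrite(out,np.hstack(o))
    return p
if __name__=='__main__': locate([float(a) for a in sys.argv[1:4]],sys.argv[4] if len(sys.argv)>4 else None)
E
python3 b.py .533 .030 1.571; python3 -c "
from h import *
s,t=cam('scene'),cam('top')
print(zone(s),zone(t))"
```

```text
carton mm,deg [534.4  30.7] 90.7 err 0.156
s (array([0.53820332, 0.03017215, 1.56893408]), np.float64(0.03451536643026005))
t (array([0.53416897, 0.02937546, 1.58602894]), np.float64(0.09059233449477352))
((532.1717529296875, -132.65155029296875), (190.6436004638672, 151.2012939453125), 86.23188781738281) ((528.3626098632812, -132.69479370117188), (187.20751953125, 147.06448364257812), 86.31686401367188)
```

```bash
cat > m.py <<'E'
# m.py s lat z tilt n open : rows taking the tool to zone coords (s along green->orange, lat across; mm)
from h import *
import sys
from scipy.spatial.transform import Rotation as Ro, Slerp
Z=np.array([.5303,-.1327]); A=np.radians(86.2); u=np.array([np.cos(A),np.sin(A),0]); v=np.array([np.sin(A),-np.cos(A),0])
def pose(o): return np.array(o['tool_pos']),Ro.from_euler('xyz',o['tool_rot'],degrees=True)
def zc(p): d=np.array(p)-[*Z,0]; return np.round(1000*np.array([d@u,d@v,p[2]]),1)
if __name__=='__main__':
    o=env.get_obs(); p,R=pose(o); print('now s,lat,z',zc(p),'t',o['time_s'],'F',np.round(o['force'],1),'q',np.round(o['qpos'],0))
    if len(sys.argv)>1:
        s,l,z,th=map(float,sys.argv[1:5]); n=int(sys.argv[5]); op=float(sys.argv[6])
        th=np.radians(th); zt=-u*np.sin(th)-np.array([0,0,np.cos(th)]); T=Ro.from_matrix(np.c_[np.cross(v,zt),v,zt])
        q=np.array([*Z,0])+s/1e3*u+l/1e3*v+[0,0,z/1e3]
        sl=Slerp([0,1],Ro.concatenate([R,T])); rows=[]
        for i in range(n):
            a,b=sl(i/n),sl((i+1)/n); rows.append([op,(a.inv().apply((q-p)/n)*100).round(2).tolist(),(a.inv()*b).as_rotvec(degrees=True).round(1).tolist()])
        print(rows,'total mm',np.linalg.norm(q-p)*1e3)
E
python3 m.py 250 -5 230 0 20 .5
```

```text
now s,lat,z [-489.7 -258.7  222.5] t 0.5 F [-0.4 -1.1  0.3] q [69. 18. -4. 83.  1. 79. -3.]
[[0.5, [2.73, -2.79, -0.04], [-0.0, 0.0, -3.2]], [0.5, [2.89, -2.64, -0.04], [-0.0, 0.0, -3.2]], [0.5, [3.03, -2.47, -0.04], [-0.0, 0.0, -3.2]], [0.5, [3.17, -2.3, -0.04], [-0.0, 0.0, -3.2]], [0.5, [3.29, -2.11, -0.04], [-0.0, 0.0, -3.2]], [0.5, [3.4, -1.92, -0.04], [-0.0, 0.0, -3.2]], [0.5, [3.51, -1.73, -0.04], [-0.0, 0.0, -3.2]], [0.5, [3.6, -1.53, -0.04], [-0.0, 0.0, -3.2]], [0.5, [3.68, -1.32, -0.04], [-0.0, 0.0, -3.2]], [0.5, [3.75, -1.12, -0.04], [-0.0, 0.0, -3.2]], [0.5, [3.8, -0.9, -0.04], [-0.0, 0.0, -3.2]], [0.5, [3.85, -0.69, -0.04], [-0.0, 0.0, -3.2]], [0.5, [3.88, -0.47, -0.04], [-0.0, 0.0, -3.2]], [0.5, [3.9, -0.25, -0.04], [-0.0, 0.0, -3.2]], [0.5, [3.91, -0.03, -0.04], [-0.0, 0.0, -3.2]], [0.5, [3.91, 0.19, -0.04], [-0.0, 0.0, -3.2]], [0.5, [3.89, 0.41, -0.04], [-0.0, 0.0, -3.2]], [0.5, [3.86, 0.63, -0.04], [-0.0, 0.0, -3.2]], [0.5, [3.82, 0.84, -0.04], [-0.0, 0.0, -3.2]], [0.5, [3.76, 1.06, -0.04], [-0.0, 0.0, -3.2]]] total mm 782.0464728278891
```

Call:
servo_tool --plan '[[0.5,[2.0,-2.1,0],[0,0,-2.4]],[0.5,[2.1,-2.0,0],[0,0,-2.4]],[0.5,[2.2,-1.9,0],[0,0,-2.4]],[0.5,[2.3,-1.8,0],[0,0,-2.4]],[0.5,[2.4,-1.7,0],[0,0,-2.4]],[0.5,[2.5,-1.6,0],[0,0,-2.4]],[0.5,[2.5,-1.5,0],[0,0,-2.4]],[0.5,[2.6,-1.3,0],[0,0,-2.4]],[0.5,[2.6,-1.2,0],[0,0,-2.4]],[0.5,[2.7,-1.1,0],[0,0,-2.4]],[0.5,[2.7,-1.0,0],[0,0,-2.4]],[0.5,[2.8,-0.9,0],[0,0,-2.4]],[0.5,[2.8,-0.8,0],[0,0,-2.4]],[0.5,[2.8,-0.7,0],[0,0,-2.4]],[0.5,[2.9,-0.6,0],[0,0,-2.4]],[0.5,[2.9,-0.5,0],[0,0,-2.4]],[0.5,[2.9,-0.4,0],[0,0,-2.4]],[0.5,[2.9,-0.3,0],[0,0,-2.4]],[0.5,[2.9,-0.2,0],[0,0,-2.4]],[0.5,[2.9,0,0],[0,0,-2.4]]]'

```text
time_s: 2.17
tool_pos: [0.4664, -0.0476, 0.2215]
tool_rot: [179.5, 0.6, 71.1]
force: [0.5, 0.1, -0.4]
grip_width: 0.0435
```

```bash
python3 m.py 250 -5 230 0 14 .5
```

```text
now s,lat,z [ 80.7 -69.4 221.5] t 2.1667 F [ 0.5  0.1 -0.4] q [ 40.  -3. -36. 107.  -1.  75. -15.]
[[0.5, [1.29, 0.13, -0.07], [0.0, 0.0, -1.1]], [0.5, [1.28, 0.15, -0.07], [0.0, 0.0, -1.1]], [0.5, [1.28, 0.18, -0.07], [0.0, 0.0, -1.1]], [0.5, [1.28, 0.2, -0.07], [0.0, 0.0, -1.1]], [0.5, [1.27, 0.23, -0.07], [0.0, 0.0, -1.1]], [0.5, [1.27, 0.25, -0.07], [0.0, 0.0, -1.1]], [0.5, [1.26, 0.27, -0.07], [0.0, 0.0, -1.1]], [0.5, [1.26, 0.3, -0.07], [0.0, 0.0, -1.1]], [0.5, [1.25, 0.32, -0.07], [0.0, 0.0, -1.1]], [0.5, [1.25, 0.34, -0.06], [0.0, 0.0, -1.1]], [0.5, [1.24, 0.37, -0.06], [0.0, 0.0, -1.1]], [0.5, [1.23, 0.39, -0.06], [0.0, 0.0, -1.1]], [0.5, [1.23, 0.41, -0.06], [0.0, 0.0, -1.1]], [0.5, [1.22, 0.44, -0.06], [0.0, 0.0, -1.1]]] total mm 181.31198686170706
```

Call:
servo_tool --plan '[[0.5,[1.8,0.2,-0.1],[0,0,-1.5]],[0.5,[1.8,0.2,-0.1],[0,0,-1.5]],[0.5,[1.8,0.3,-0.1],[0,0,-1.5]],[0.5,[1.8,0.3,-0.1],[0,0,-1.5]],[0.5,[1.8,0.4,-0.1],[0,0,-1.5]],[0.5,[1.8,0.4,-0.1],[0,0,-1.5]],[0.5,[1.8,0.5,-0.1],[0,0,-1.5]],[0.5,[1.8,0.5,-0.1],[0,0,-1.5]],[0.5,[1.8,0.6,-0.1],[0,0,-1.5]],[0.5,[1.8,0.6,-0.1],[0,0,-1.5]]]'

```text
time_s: 3.0
tool_pos: [0.5492, 0.1316, 0.2307]
tool_rot: [179.6, 0.9, 87.0]
force: [1.1, 0.5, 0.7]
grip_width: 0.0436
```

```bash
python3 m.py 245 -5 180 35 10 .5
```

```text
now s,lat,z [265.    1.3 230.7] t 3.0 F [1.1 0.5 0.7] q [ 24.  12. -47.  94.  10.  78. -27.]
[[0.5, [-0.19, -0.07, 0.51], [0.1, -3.4, 0.1]], [0.5, [-0.16, -0.07, 0.52], [0.1, -3.4, 0.1]], [0.5, [-0.13, -0.07, 0.53], [0.1, -3.4, 0.1]], [0.5, [-0.1, -0.07, 0.54], [0.1, -3.4, 0.1]], [0.5, [-0.07, -0.07, 0.54], [0.1, -3.4, 0.1]], [0.5, [-0.03, -0.07, 0.54], [0.1, -3.4, 0.1]], [0.5, [-0.0, -0.07, 0.54], [0.1, -3.4, 0.1]], [0.5, [0.03, -0.06, 0.54], [0.1, -3.4, 0.1]], [0.5, [0.06, -0.06, 0.54], [0.1, -3.4, 0.1]], [0.5, [0.1, -0.06, 0.54], [0.1, -3.4, 0.1]]] total mm 54.82932505340583
```

Call:
servo_tool --plan '[[0.5,[-0.2,-0.1,0.5],[0.1,-3.5,0.1]],[0.5,[-0.2,-0.1,0.5],[0.1,-3.5,0.1]],[0.5,[-0.1,-0.1,0.5],[0.1,-3.5,0.1]],[0.5,[-0.1,-0.1,0.5],[0.1,-3.5,0.1]],[0.5,[-0.1,-0.1,0.5],[0.1,-3.5,0.1]],[0.5,[0,-0.1,0.5],[0.1,-3.5,0.1]],[0.5,[0,-0.1,0.5],[0.1,-3.5,0.1]],[0.5,[0,-0.1,0.5],[0.1,-3.5,0.1]],[0.5,[0.1,0,0.5],[0.1,-3.5,0.1]],[0.5,[0.1,0,0.5],[0.1,-3.5,0.1]]]'

```text
time_s: 3.83
tool_pos: [0.5505, 0.1155, 0.1813]
tool_rot: [179.6, 37.1, 85.1]
force: [0.5, 0.7, -0.6]
grip_width: 0.0436
```

```bash
python3 m.py 235 -5 22 35 16 .5
```

```text
now s,lat,z [249.    3.7 181.3] t 3.8333 F [ 0.5  0.7 -0.6] q [ -3.  29. -41.  88.  43.  99. -54.]
[[0.5, [0.53, -0.06, 0.85], [-0.0, 0.1, -0.1]], [0.5, [0.53, -0.06, 0.85], [-0.0, 0.1, -0.1]], [0.5, [0.53, -0.06, 0.85], [-0.0, 0.1, -0.1]], [0.5, [0.52, -0.06, 0.85], [-0.0, 0.1, -0.1]], [0.5, [0.52, -0.06, 0.85], [-0.0, 0.1, -0.1]], [0.5, [0.52, -0.06, 0.85], [-0.0, 0.1, -0.1]], [0.5, [0.52, -0.06, 0.85], [-0.0, 0.1, -0.1]], [0.5, [0.52, -0.06, 0.86], [-0.0, 0.1, -0.1]], [0.5, [0.51, -0.06, 0.86], [-0.0, 0.1, -0.1]], [0.5, [0.51, -0.06, 0.86], [-0.0, 0.1, -0.1]], [0.5, [0.51, -0.06, 0.86], [-0.0, 0.1, -0.1]], [0.5, [0.51, -0.06, 0.86], [-0.0, 0.1, -0.1]], [0.5, [0.51, -0.06, 0.86], [-0.0, 0.1, -0.1]], [0.5, [0.51, -0.06, 0.86], [-0.0, 0.1, -0.1]], [0.5, [0.5, -0.05, 0.86], [-0.0, 0.1, -0.1]], [0.5, [0.5, -0.05, 0.86], [-0.0, 0.1, -0.1]]] total mm 160.18273073055937
```

Call:
servo_tool --plan '[[0.5,[0.5,-0.1,0.9],[0,0.1,0]],[0.5,[0.5,-0.1,0.9],[0,0.1,-0.1]],[0.5,[0.5,-0.1,0.9],[0,0.1,-0.1]],[0.5,[0.5,-0.1,0.9],[0,0.1,-0.1]],[0.5,[0.5,-0.1,0.9],[0,0.1,-0.1]],[0.5,[0.5,-0.1,0.9],[0,0.1,-0.1]],[0.5,[0.5,-0.1,0.9],[0,0.1,-0.1]],[0.5,[0.5,-0.1,0.9],[0,0.1,-0.1]],[0.5,[0.5,-0.1,0.9],[0,0.1,-0.1]],[0.5,[0.5,-0.1,0.9],[0,0.1,-0.1]],[0.5,[0.5,0,0.9],[0,0.1,-0.1]],[0.5,[0.5,0,0.9],[0,0.1,-0.1]]]'

```text
time_s: 4.83
tool_pos: [0.5397, 0.0986, 0.045]
tool_rot: [-179.6, 35.5, 86.4]
force: [0.5, 0.9, -0.4]
grip_width: 0.0434
```

```bash
python3 m.py 230 -5 22 35 6 .5; python3 -c "
from h import *
cv2.imwrite('pics/s1.png',cam('scene')['image'])"
```

```text
now s,lat,z [231.4  -6.   45. ] t 4.8333 F [ 0.5  0.9 -0.4] q [ -2.  36. -39.  97.  46.  87. -60.]
[[0.5, [0.2, 0.02, 0.33], [-0.1, 0.1, 0.0]], [0.5, [0.2, 0.02, 0.33], [-0.1, 0.1, 0.0]], [0.5, [0.2, 0.02, 0.33], [-0.1, 0.1, 0.0]], [0.5, [0.2, 0.02, 0.33], [-0.1, 0.1, 0.0]], [0.5, [0.2, 0.02, 0.33], [-0.1, 0.1, 0.0]], [0.5, [0.2, 0.02, 0.33], [-0.1, 0.1, 0.0]]] total mm 23.09868403586046
```

View pics/s1.png

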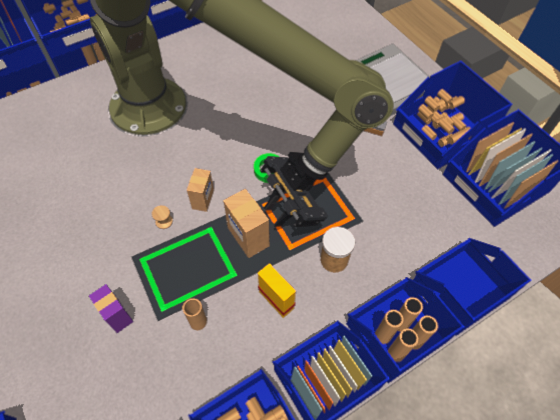

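Call:
servo_tool --plan '[[0.5,[0.2,0,0.33],[-0.1,0,0]],[0.5,[0.2,0,0.33],[-0.1,0,0]],[0.5,[0.2,0,0.33],[-0.1,0,0]],[0.5,[0.2,0,0.33],[-0.1,0,0]],[0.5,[0.2,0,0.33],[0,0,0]],[0.5,[0.2,0,0.33],[0,0,0]],[0.5,[-0.41,0,0.29],[0,0,0]],[0.5,[-0.41,0,0.29],[0,0,0]],[0.5,[-0.41,0,0.29],[0,0,0]],[0.5,[-0.41,0,0.29],[0,0,0]],[0.5,[-0.41,0,0.29],[0,0,0]],[0.5,[-0.41,0,0.29],[0,0,0]],[0.5,[-0.41,0,0.29],[0,0,0]],[0.5,[-0.41,0,0.29],[0,0,0]]]'

```text
time_s: 6.05
tool_pos: [0.5367, 0.0545, 0.0179]
tool_rot: [-179.9, 35.3, 86.5]
force: [-0.4, 1.1, -0.5]
grip_width: 0.0437
```

```bash
python3 m.py 150 -5 22 35 10 .5; python3 b.py .536 .025 1.53
```

```text
now s,lat,z [187.3  -6.   17.9] t 6.05 F [-0.4  1.1 -0.5] q [  2.  35. -38. 101.  48.  82. -59.]
[[0.5, [-0.33, 0.01, 0.18], [0.0, 0.0, 0.0]], [0.5, [-0.33, 0.01, 0.18], [0.0, 0.0, 0.0]], [0.5, [-0.33, 0.01, 0.18], [0.0, 0.0, 0.0]], [0.5, [-0.33, 0.01, 0.18], [0.0, 0.0, 0.0]], [0.5, [-0.33, 0.01, 0.18], [0.0, 0.0, 0.0]], [0.5, [-0.33, 0.01, 0.18], [0.0, 0.0, 0.0]], [0.5, [-0.33, 0.01, 0.18], [0.0, 0.0, 0.0]], [0.5, [-0.33, 0.01, 0.18], [0.0, 0.0, 0.0]], [0.5, [-0.33, 0.01, 0.18], [0.0, 0.0, 0.0]], [0.5, [-0.33, 0.01, 0.18], [0.0, 0.0, 0.0]]] total mm 37.49647054311742
carton mm,deg [533.2  15. ] 86.6 err 0.26
s (array([0.53594462, 0.01769081, 1.44099138]), np.float64(0.06920077972709551))
t (array([0.53102487, 0.01085714, 1.541892  ]), np.float64(0.11428571428571428))
```

Call:
servo_tool --plan '[[0.5,[-0.42,0,0.26],[0,0,0]],[0.5,[-0.42,0,0.26],[0,0,0]],[0.5,[-0.42,0,0.26],[0,0,0]],[0.5,[-0.42,0,0.26],[0,0,0]],[0.5,[-0.42,0,0.26],[0,0,0]],[0.5,[-0.42,0,0.26],[0,0,0]],[0.5,[-0.42,0,0.26],[0,0,0]]]'

```text
time_s: 6.73
tool_pos: [0.5341, 0.0179, 0.0198]
tool_rot: [-179.9, 35.3, 86.6]
force: [0.1, 1.6, -1.1]
grip_width: 0.0434
```

```bash
python3 m.py 142 -5 22 35 2 .5; python3 b.py .533 -.018 1.51 pics/c2.png
```

```text
now s,lat,z [150.6  -6.2  19.8] t 6.7333 F [ 0.1  1.6 -1.1] q [  5.  33. -37. 104.  48.  80. -57.]
[[0.5, [-0.41, 0.06, 0.16], [0.1, 0.1, 0.2]], [0.5, [-0.41, 0.06, 0.16], [0.1, 0.1, 0.2]]] total mm 8.92521683378165
carton mm,deg [532.8 -24.4] 86.0 err 0.435
s (array([ 0.53171724, -0.02201315,  1.48844537]), np.float64(0.059948320413436694))
t (array([ 0.54295966, -0.03549879,  1.49011551]), np.float64(0.19343389529724933))
```

View pics/c2.png

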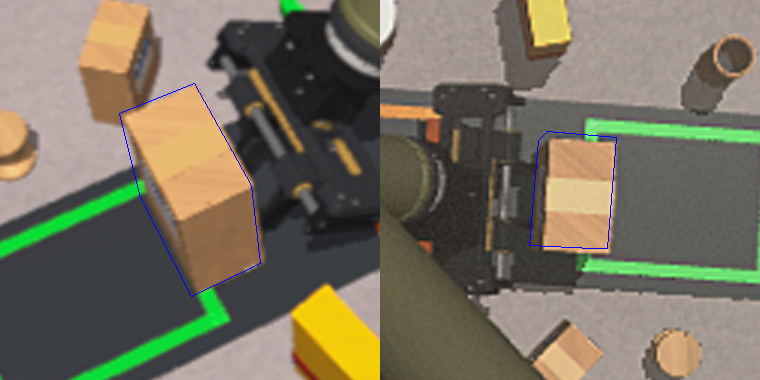

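Call:
servo_tool --plan '[[0.5,[-0.42,0,0.26],[0,0,0]],[0.5,[-0.38,0,0.24],[0,0,0]],[0.5,[0,0,0],[0,0,0]],[0.5,[0.7,0,-0.5],[0,0,0]],[0.5,[0.8,0,-0.6],[0,0,0]],[0.5,[0.8,0,-0.6],[0,0,0]],[0.5,[0.8,0,-0.6],[0,0,0]],[0.5,[0.8,0,-0.6],[0,0,0]]]'

```text
time_s: 7.5
tool_pos: [0.5367, 0.0566, 0.0225]
tool_rot: [-180.0, 35.5, 86.3]
force: [-0.2, -0.7, -0.7]
grip_width: 0.0435
```

```bash
python3 m.py 185 -5 113 35 10 .5; python3 b.py .534 -.029 1.507 pics/c3.png
```

```text
now s,lat,z [189.3  -6.2  22.5] t 7.5 F [-0.2 -0.7 -0.7] q [  2.  35. -38. 101.  48.  83. -59.]
[[0.5, [-0.56, 0.01, -0.71], [-0.0, 0.1, 0.0]], [0.5, [-0.56, 0.01, -0.71], [-0.0, 0.1, 0.0]], [0.5, [-0.56, 0.01, -0.71], [-0.0, 0.1, 0.0]], [0.5, [-0.56, 0.01, -0.71], [-0.0, 0.1, 0.0]], [0.5, [-0.56, 0.01, -0.71], [-0.0, 0.1, 0.0]], [0.5, [-0.56, 0.01, -0.71], [-0.0, 0.1, 0.0]], [0.5, [-0.56, 0.01, -0.71], [-0.0, 0.1, 0.0]], [0.5, [-0.56, 0.01, -0.71], [-0.0, 0.1, 0.0]], [0.5, [-0.56, 0.01, -0.72], [-0.0, 0.1, 0.0]], [0.5, [-0.55, 0.01, -0.72], [-0.0, 0.1, 0.0]]] total mm 90.59693228612231
carton mm,deg [532.4 -33. ] 85.2 err 0.534
s (array([ 0.53307172, -0.03164457,  1.46531847]), np.float64(0.048654244306418216))
t (array([ 0.53279204, -0.0483575 ,  1.57919573]), np.float64(0.2587508579272478))
```

View pics/c3.png

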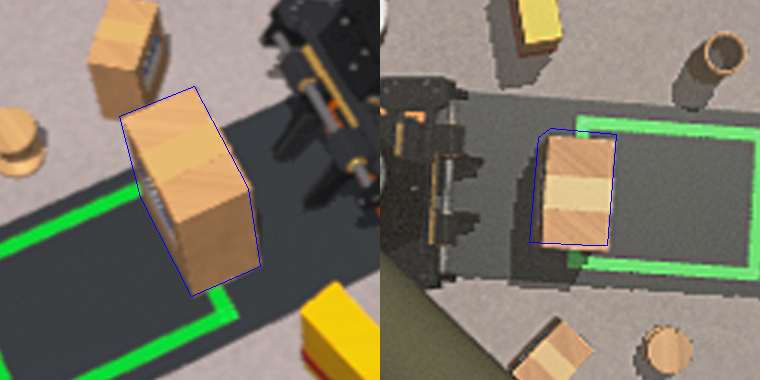

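Call:
servo_tool --plan '[[0.5,[-0.5,0,-0.75],[0,0,0]],[0.5,[-0.5,0,-0.75],[0,0,0]],[0.5,[-0.5,0,-0.75],[0,0,0]],[0.5,[-0.5,0,-0.75],[0,0,0]],[0.5,[-0.5,0,-0.75],[0,0,0]],[0.5,[-0.5,0,-0.75],[0,0,0]],[0.5,[-0.5,0,-0.75],[0,0,0]],[0.5,[-0.5,0,-0.75],[0,0,0]],[0.5,[-0.5,0,-0.75],[0,0,0]],[0.5,[-0.5,0,-0.75],[0,0,0]],[0.5,[0,0,0],[0,0,0]]]'

```text
time_s: 8.52
tool_pos: [0.5376, 0.0602, 0.1245]
tool_rot: [179.9, 35.5, 86.2]
force: [0.4, 1.1, 0.2]
grip_width: 0.0438
```

```bash
python3 m.py 140 -5 114 35 8 .5
```

```text
now s,lat,z [193.   -5.5 124.5] t 8.5167 F [0.4 1.1 0.2] q [  3.  27. -41.  98.  43.  90. -53.]
[[0.5, [-0.46, 0.0, 0.49], [0.0, 0.1, 0.0]], [0.5, [-0.46, 0.0, 0.49], [0.0, 0.1, 0.0]], [0.5, [-0.46, 0.0, 0.49], [0.0, 0.1, 0.0]], [0.5, [-0.46, 0.01, 0.49], [0.0, 0.1, 0.0]], [0.5, [-0.47, 0.01, 0.49], [0.0, 0.1, 0.0]], [0.5, [-0.47, 0.01, 0.49], [0.0, 0.1, 0.0]], [0.5, [-0.47, 0.01, 0.49], [0.0, 0.1, 0.0]], [0.5, [-0.47, 0.01, 0.49], [0.0, 0.1, 0.0]]] total mm 54.03201227425553
```

Call:
servo_tool --plan '[[0.5,[-0.46,0,0.49],[0,0,0]],[0.5,[-0.46,0,0.49],[0,0,0]],[0.5,[-0.46,0,0.49],[0,0,0]],[0.5,[-0.46,0,0.49],[0,0,0]],[0.5,[-0.46,0,0.49],[0,0,0]],[0.5,[-0.46,0,0.45],[0,0,0]],[0.5,[-0.2,0,0.14],[0,0,0]]]'

```text
time_s: 9.1
tool_pos: [0.5333, 0.0132, 0.1143]
tool_rot: [-179.9, 35.6, 86.4]
force: [-0.4, -0.1, -0.7]
grip_width: 0.0433
```

```bash
python3 m.py 110 -5 116 35 10 .5
```

```text
now s,lat,z [145.8  -6.7 114.3] t 9.1 F [-0.4 -0.1 -0.7] q [  8.  25. -40. 101.  44.  86. -50.]
[[0.5, [-0.3, 0.02, 0.19], [-0.0, 0.1, 0.0]], [0.5, [-0.3, 0.02, 0.19], [-0.0, 0.1, 0.0]], [0.5, [-0.3, 0.02, 0.19], [-0.0, 0.1, 0.0]], [0.5, [-0.3, 0.02, 0.19], [-0.0, 0.1, 0.0]], [0.5, [-0.3, 0.02, 0.19], [-0.0, 0.1, 0.0]], [0.5, [-0.3, 0.02, 0.19], [-0.0, 0.1, 0.0]], [0.5, [-0.3, 0.02, 0.19], [-0.0, 0.1, 0.0]], [0.5, [-0.3, 0.02, 0.19], [-0.0, 0.1, 0.0]], [0.5, [-0.3, 0.02, 0.19], [-0.0, 0.1, 0.0]], [0.5, [-0.3, 0.02, 0.19], [-0.0, 0.1, 0.0]]] total mm 35.89438650312322
```

Call:
servo_tool --plan '[[0.5,[-0.36,0,0.2],[0,0,0]],[0.5,[-0.36,0,0.2],[0,0,0]],[0.5,[-0.36,0,0.2],[0,0,0]],[0.5,[-0.36,0,0.2],[0,0,0]],[0.5,[-0.36,0,0.2],[0,0,0]],[0.5,[-0.36,0,0.2],[0,0,0]],[0.5,[-0.36,0,0.2],[0,0,0]]]'

```text
time_s: 9.68
tool_pos: [0.5316, -0.017, 0.118]
tool_rot: [-179.9, 35.5, 86.4]
force: [0.2, 0.1, -0.0]
grip_width: 0.0433
```

```bash
python3 m.py; python3 -c "
from h import *
c=cam('scene');a=c['image'][150:330,110:350];b=cam('top')['image'][140:280,280:466]
cv2.imwrite('pics/t1.png',np.hstack([cv2.resize(a,(400,300)),cv2.resize(b,(400,300))]))"
```

```text
now s,lat,z [115.5  -6.4 118. ] t 9.6833 F [ 0.2  0.1 -0. ] q [ 10.  23. -39. 103.  44.  84. -47.]
```

View pics/t1.png

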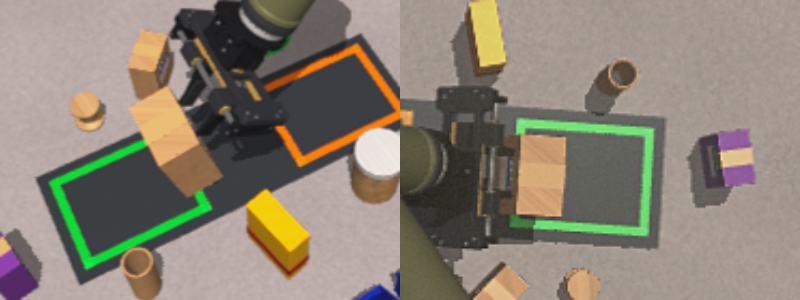

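The carton is tilting about its leading edge inside the tape and its foot has stayed put, so I'll keep pushing.

Call:
servo_tool --plan '[[0.5,[-0.36,0,0.2],[0,0,0]],[0.5,[-0.36,0,0.2],[0,0,0]],[0.5,[-0.36,0,0.2],[0,0,0]],[0.5,[-0.36,0,0.2],[0,0,0]],[0.5,[-0.36,0,0.2],[0,0,0]],[0.5,[-0.36,0,0.2],[0,0,0]],[0.5,[-0.36,0,0.2],[0,0,0]],[0.5,[-0.36,0,0.2],[0,0,0]],[0.5,[0,0,0],[0,0,0]],[0.5,[0,0,0],[0,0,0]],[0.5,[0,0,0],[0,0,0]]]'

```text
time_s: 10.7
tool_pos: [0.5286, -0.055, 0.1218]
tool_rot: [-179.9, 35.6, 86.3]
force: [0.0, -0.9, -0.1]
grip_width: 0.0436
```

```bash
python3 m.py; python3 -c "
from h import *
c=cam('scene');a=c['image'][150:330,110:350];b=cam('top')['image'][140:280,280:466]
cv2.imwrite('pics/t2.png',np.hstack([cv2.resize(a,(400,300)),cv2.resize(b,(400,300))]))"
```

```text
now s,lat,z [ 77.4  -6.8 121.8] t 10.7 F [ 0.  -0.9 -0.1] q [ 14.  21. -38. 105.  44.  82. -44.]
```

View pics/t2.png

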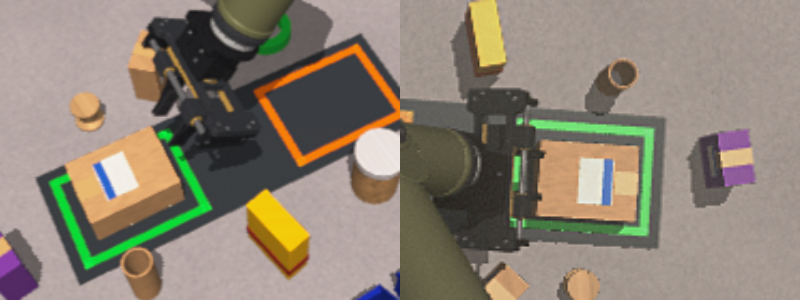

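The carton has fallen flat inside the green outline. I'll back the tool off along its own axis.

Call:
servo_tool --plan '[[0.5,[0,0,-1],[0,0,0]],[0.5,[0,0,-1],[0,0,0]],[0.5,[0,0,-1],[0,0,0]],[0.5,[0,0,-1],[0,0,0]],[0.5,[0,0,-1],[0,0,0]],[0.5,[0,0,-1],[0,0,0]],[0.5,[0,0,-1],[0,0,0]],[0.5,[0,0,-1],[0,0,0]],[0.5,[0,0,-1],[0,0,0]],[0.5,[0,0,-1],[0,0,0]],[0.5,[0,0,0],[0,0,0]],[0.5,[0,0,0],[0,0,0]]]'

```text
time_s: 11.8
tool_pos: [0.5339, 0.0135, 0.214]
tool_rot: [179.9, 35.4, 86.5]
force: [-0.2, -0.3, 0.1]
grip_width: 0.0435
```

```bash
python3 m.py; python3 -c "
from h import *
c=cam('scene');a=c['image'][150:330,110:350];t=cam('top');b=t['image'][140:280,280:466]
cv2.imwrite('pics/t3.png',np.hstack([cv2.resize(a,(400,300)),cv2.resize(b,(400,300))]))"
```

```text
now s,lat,z [146.1  -6.1 214. ] t 11.8 F [-0.2 -0.3  0.1] q [  9.  19. -41.  96.  40.  93. -43.]
```

View pics/t3.png

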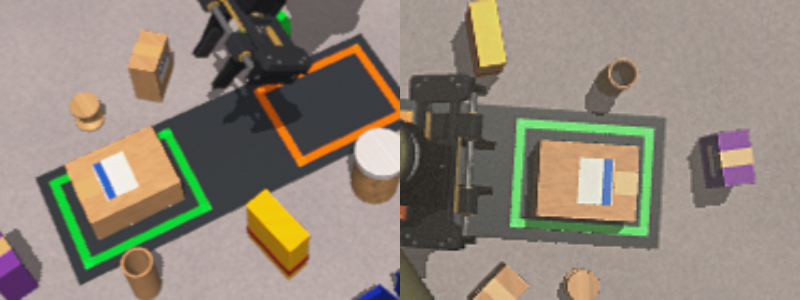

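The top view shows the carton lying flat inside the green tape: it spans 538–638 px across, against 515–660 for the tape. The arm is clear and the other things look unmoved.

```bash
python3 -c "
from cell import env
print(env.sign_off(), env.get_obs()['time_s'])"
```

```text
the job is handed in; nothing more can be done
the job is handed in; nothing more can be done
```

The carton is lying flat on its broad face inside the green outline, and the job is handed in. The arm clock read about 12 s at the last check.

I pushed the large brown carton about 6 cm at roughly 20 mm above its foot with two tilted, half-open fingers. That brought its leading edge just inside the nearer green tape. I then pushed near the top, and it tipped over and fell towards green; it was not pushed again after that.

- **Placing:** in the last pictures all of the carton was within the tape, with room to spare on every side. I judged this from the images rather than measuring it.
- **Arm:** it had backed well clear and was touching nothing, with force readings of about 0 N. The highest reading I saw, at the ends of moves, was about 2 N.
- **Other things:** those in the last pictures looked unmoved. The eraser was outside that crop, and the tape roll was mostly hidden or cropped out.
- **One check disagreed:** after the low push, the top camera's position fit was unreliable because of the gripper's shadow. I relied on the scene camera and the arm's own position, which agreed to about 3 mm.

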